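Load the green sample cassette into the sprung feed track

ROBOT

A 6-joint arm with a two-finger parallel gripper is mounted at the origin on the work surface. World frame = base frame: x ahead of the robot, y to its left, z up, the work surface at z = 0. Lengths are in m, angles in rad, forces in N, time in s.
With the tool pointing down it reaches from about 0.325 to 0.75 m from the base axis. Payload 7.6 kg.
Tool frame: the origin (TCP) lies on the centre line of the jaws, within the pads' length; the fingertips stand 11 mm ahead of it and the grasp point (between the pads) lies 8 mm behind it; z points along the fingers, y is the direction in which the jaws open and shut (so a half turn about z gives the same grasp; the last joint's range is limited). The gripper opens to 85 mm and grips with 20 to 120 N. Pads are 22 mm wide; open, the fingers measure 114 mm over their backs; the gripper's body (76 mm by 85 mm) begins 54 mm behind the grasp point. The pads swing forward as they close: fully open they stand 13 mm farther back than shut.
Start: joints at [1.06, 0.052, 1.401, -0, 1.689, -0.07], TCP at [0.224, 0.475, 0.242] pointing down, gripper open.
Joint ranges: [-2.9, 2.9], [-0.91, 2.17], [0.12, 2.37], [-1.06, 4.2], [0.26, 2.73], [-2.93, 2.93]. Speed limits (rad/s): [2.57, 2.57, 3.01, 3.14, 3.14, 3.14].

INTERFACE

Orientations are given as a rotation vector (axis times angle).
In Python, from workcell import manip, read_camera, calibration gives the robot as it stands.
- The arm moves only by the tool servo_tool, never from a script. Its argument "motion" is a list of rows, each a list of 5 numbers: the shift along the tool's x, y, z in units of 50 mm (1.0 is 50 mm), then the turn about the tool's z in units of 5 degrees (1.0 is 5 degrees), then the closure, from -1 (fully open) to 1 (shut). A call has 1 to 12 rows; each row shifts and turns the commanded pose from where the row before left it, along the tool's axes as they then stand; what a row does not reach is not made up. A row lasts 1/10 s, in which the tool goes at most 50 mm and 8.59 degrees, less where a joint would pass 70% of its speed; a pose out of reach is approached as far as the arm can. A call is refused whole if a number of a shift passes 1 or a number of a turn 1, either way. A call with a gripper value outside its range is refused whole. The fingers move at their own pace and stop on an object; "grip_force" is the grip in N (left out, the last holds). Time passes only in rows, so rows that do not move let the fingers close. It gives the time, the measured TCP pose, the force and the opening at its end, in the units of the state.
- manip.get_obs(): the state, without advancing time (a new reading comes with each control period).
- read_camera(name): name is "side" or "top" or "wrist"; returns the picture (384x512x3 uint8, red, green, blue); there is no depth.
- calibration(name): a dict with "camera_matrix" (3x3 intrinsics, pixels), "extrinsics" (4x4, takes a point from world to camera coordinates). Camera axes: x right, y down, z forward; pixel columns grow to the right and rows downward; lengths in m; the calibration is good to about 2 mm. A picture is of the moment at which its call begins: read the wrist's pose just before it. calibration takes no time and is no camera call; for the wrist camera it gives the pose at the moment of the call.
- manip.sign_off(): hands the job in, once; it reports no verdict.
The state is a dict: "time": time; "q": joint angles; "qd": joint speeds; "tau": joint torques, N m; "tool_pos": TCP position; "ee_rot": TCP orientation; "force": force on the tool from outside, world axes, zero at the start; "ft_torque": the same for the moment, N m; "width": finger opening in m.
Only numpy, scipy, OpenCV 4.12 (cv2) and the standard library are available. Lean on these libraries where they do the work, as an engineer would, in place of code of your own. Each camera call takes 0.05 s, during which the arm holds its last target.

TASK

Pull the feed track's sprung follower all the way back by its black knob so that it stays open, stand the green-topped sample cassette upright on the floor of the track between the follower and the blue front stop, its broad faces towards them, and then bring the knob forward again so that the follower springs closed and holds the cassette against the front stop. Let go of everything at the end.

Things in the scene. Friction and masses are not known exactly. Their poses are not given: they have to be found in the camera images.
- track: Aluminium feed track on the bench, base 250 x 94 mm, its top (the track floor) 6 mm up. Origin: centre of its underside; z up, x along the track to the blue front stop (face at x = +95 mm, 66 wide, top 46 mm up). Side walls along it, 56 mm apart inside, 5 thick, tops 26 mm up. Blue rear block x -121 to -103, top 36 mm up. Place and yaw vary.
- follower (a joint): Follower travel, m: 0 = home (face of its yellow plate, 48 wide, top 44 mm up, is 4 mm short of the stop's face); grows as it is pulled back (track -x) to 0.080, an 84 mm gap. Over-centre spring: below 0.060 it drives the follower to the stop, above it to the back end, where it stays. About 5 N, damping 20 N s/m. Reads 0.018 closed on a cassette.
- knob (a point): Centre of the follower's black knob, the handle: 18 mm along the track, 22 across, 30 high; this point is 65 mm and the knob's top 80 mm above the bench, on the track's middle line, 18 mm behind (track -x) the yellow plate's front face, so at track x = 73 mm when home. Axes as the track's.
- cassette_green: The cassette to load: loose upright white block, 22 mm thick (its x), 40 wide (its y), 60 tall, the top 14 mm green; round dark windows on the broad faces (its +x and -x). About 90 g. Origin: centre of underside, z up. Same either way round. Stands on the bench with two like ones with red and yellow tops, not wanted; which stands where varies.

How it is judged:
By the outcome, as a careful person would: the job done as asked, in the order asked, and still so for the second after the job is handed in, with the robot touching nothing.
It also fails if it takes over 67 s, if anything falls off the work surface, if the arm or the gripper's body presses on something with over 40 N, if the wrist force passes 120 N, or if a joint passes its speed limit or range.

## Working session

There is one attempt and no reset: what is moved stays moved. The work goes in short steps, Python scripts to look and compute and a tool call to move; the robot and the scene stay as the last step left them, time stands still between calls to the robot, and variables do not carry over. Pictures are saved under pics/ and viewed, and the job is handed in when it is done.

Besides the shell and the picture viewer there is one more tool, called after ">>>" in YAML: its name, and indented under it one key for each argument. servo_tool: Moves the arm, as the interface text tells. Its arguments: {"type":"object","properties":{"motion":{"type":"array"},"grip_force":{"type":"number"}},"required":["motion"]}

```bash
ls; mkdir -p pics; cat > h.py <<'E'
import numpy as np,cv2
from workcell import manip,read_camera,calibration
def snap(n,f):
    im=read_camera(n); cv2.imwrite('pics/'+f,cv2.cvtColor(im,cv2.COLOR_RGB2BGR)); return im
E
python3 - <<'E'
from h import *
print(manip.get_obs())
for n in ['side','top','wrist']:
    c=calibration(n); print(n,np.round(c['camera_matrix'],1).tolist(),np.round(c['extrinsics'],4).tolist())
    im=snap(n,n+'0.png'); np.save(n+'0.npy',im); np.save(n+'0E.npy',c['extrinsics'])
E
```

```text
pics
{'time': 0.0, 'q': array([ 1.05967432e+00,  5.28713250e-02,  1.40173632e+00,  7.50886295e-06,
        1.68859559e+00, -7.03052707e-02]), 'qd': array([ 2.13317636e-03, -3.49072911e-04, -6.96443948e-04, -1.42384919e-05,
       -6.81825753e-04,  1.01818442e-03]), 'tau': array([-3.14127237e-04, -3.81667972e+01, -3.60185552e+01, -1.15420935e-04,
        6.26847133e-03,  7.69924071e-06]), 'tool_pos': array([0.22384667, 0.47457283, 0.24144847]), 'ee_rot': array([-6.86736482e-01, -3.06513397e+00,  2.42001202e-03]), 'force': array([ 0.30174181, -0.08825571,  0.11722897]), 'ft_torque': array([ 0.0326445 ,  0.06632258, -0.01806468]), 'width': 0.08522535470073833}
side [[395.1, 0.0, 254.7], [0.0, 395.1, 187.9], [0.0, 0.0, 1.0]] [[0.9213, -0.3882, 0.0221, -0.4974], [-0.1847, -0.487, -0.8536, 0.1947], [0.3422, 0.7824, -0.5204, 0.633], [0.0, 0.0, 0.0, 1.0]]
top [[482.7, 0.0, 252.1], [0.0, 482.7, 194.2], [0.0, 0.0, 1.0]] [[-0.0047, -1.0, 0.0068, 0.0329], [-0.9985, 0.0043, -0.0537, 0.5449], [0.0537, -0.0071, -0.9985, 0.8927], [0.0, 0.0, 0.0, 1.0]]
wrist [[317.4, 0.0, 254.5], [0.0, 317.4, 192.1], [0.0, 0.0, 1.0]] [[0.4267, 0.9044, -0.0015, -0.5233], [0.8627, -0.4065, 0.3007, -0.0386], [0.2713, -0.1296, -0.9537, 0.3789], [0.0, 0.0, 0.0, 1.0]]
```

View pics/side0.png

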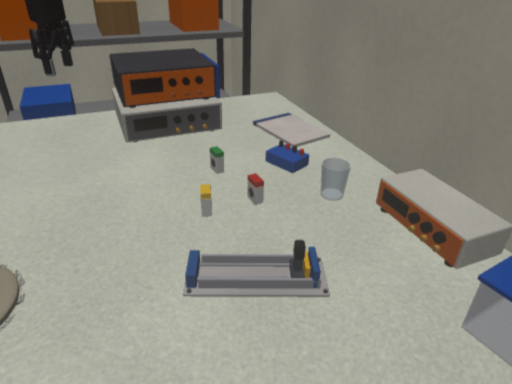

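View pics/top0.png

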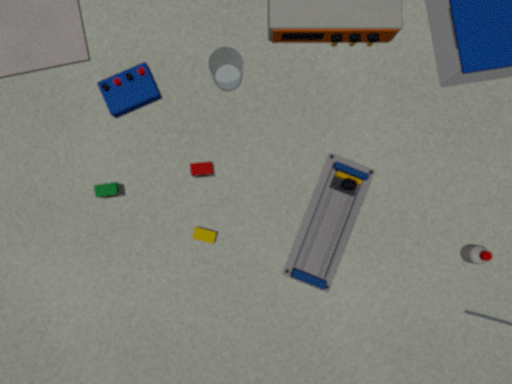

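View pics/wrist0.png

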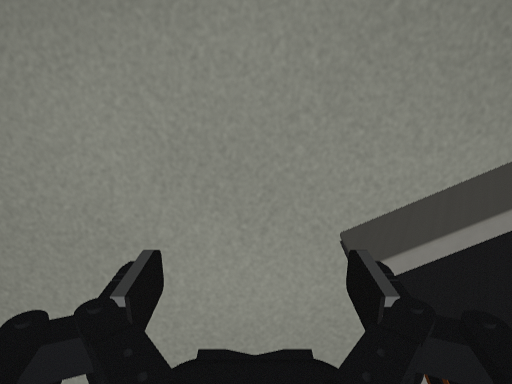

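The top view shows the green cassette at (107,190), the red one at (202,169) and the yellow at (205,235). The track runs from its rear block at (310,280) to the front stop at (350,170), with the black knob at (348,184). The follower is home. Next I measure.

```bash
cat >> h.py <<'E'
def ray(n,uv,E=None):
    c=calibration(n); K=c['camera_matrix']; E=c['extrinsics'] if E is None else E
    R=E[:3,:3];t=E[:3,3]; d=R.T@np.linalg.inv(K)@np.array([uv[0],uv[1],1.]); return -R.T@t,d
def plane(n,uv,z,E=None):
    o,d=ray(n,uv,E); return o+d*(z-o[2])/d[2]
def tri(rs):
    A=np.zeros((3,3));b=np.zeros(3)
    for o,d in rs:
        d=d/np.linalg.norm(d);P=np.eye(3)-np.outer(d,d);A+=P;b+=P@o
    p=np.linalg.solve(A,b); return p,[np.linalg.norm(np.cross(p-o,d/np.linalg.norm(d))) for o,d in rs]
def proj(n,p,E=None):
    c=calibration(n);E=c['extrinsics'] if E is None else E
    q=c['camera_matrix']@(E[:3,:3]@np.array(p)+E[:3,3]); return q[:2]/q[2]
def blobs(im,col,box=None,amin=15):
    h=cv2.cvtColor(im,cv2.COLOR_RGB2HSV)
    r={'green':((45,100,40),(80,255,255)),'blue':((105,120,40),(125,255,255)),'yellow':((20,150,80),(32,255,255)),'red':((0,170,60),(5,255,255)),'black':((0,0,0),(180,255,45))}[col]
    m=cv2.inRange(h,r[0],r[1])
    if box:
        mm=np.zeros_like(m);x0,y0,x1,y1=box;mm[y0:y1,x0:x1]=255;m&=mm
    out=[]
    for c in cv2.findContours(m,cv2.RETR_EXTERNAL,cv2.CHAIN_APPROX_NONE)[0]:
        a=cv2.contourArea(c)
        if a>=amin: out.append((a,cv2.minAreaRect(c),cv2.boundingRect(c)))
    return m,out
E
python3 - <<'E'
from h import *
T=np.load('top0.npy');S=np.load('side0.npy')
for n,im,boxes in [('top',T,dict(green=(60,150,150,230),red=(170,140,230,200),yellow=(170,210,370,260),blue=(270,140,390,300),black=(320,160,380,200))),('side',S,dict(green=(190,130,240,190),red=(230,160,280,220),yellow=(190,170,330,290),blue=(170,230,340,310),black=(270,230,320,270)))]:
    for c,b in boxes.items():
        for a,r,bb in blobs(im,c,b)[1]: print(n,c,a,np.round(r[0],1),np.round(r[1],1),round(r[2],1),bb)
for n,im,b in [('top',T,(280,140,390,300)),('side',S,(180,140,335,305))]:
    x0,y0,x1,y1=b;k=4 if n=='top' else 4
    cv2.imwrite(f'pics/{n}_z.png',cv2.resize(cv2.cvtColor(im[y0:y1,x0:x1],cv2.COLOR_RGB2BGR),None,fx=3.6,fy=3.6,interpolation=cv2.INTER_CUBIC))
E
```

```text
top green 233.0 [106.  189.6] [11.9 22.5] 82.9 (95, 183, 23, 14)
top red 190.0 [201.4 168.4] [11.4 21.2] 84.8 (191, 162, 22, 13)
top yellow 220.5 [204.1 234.5] [21.8 11.6] 14.0 (193, 228, 23, 15)
top blue 265.0 [308.8 278.5] [36.4  8.5] 21.8 (291, 268, 35, 21)
top blue 182.5 [350.5 170.5] [36.1  6.7] 19.3 (333, 163, 36, 16)
top black 162.5 [344.  184.1] [23.4 13.6] 21.8 (331, 179, 26, 16)
side green 39.5 [216.3 150.2] [10.6  5.7] 45.0 (211, 147, 12, 7)
side red 31.5 [255.1 178.5] [11.   5.2] 39.8 (250, 175, 12, 7)
side yellow 81.5 [306.5 263.5] [ 5. 25.] 0.0 (304, 251, 6, 26)
side yellow 87.5 [205. 191.] [12.  8.] 90.0 (201, 185, 9, 13)
side blue 160.0 [192.2 263.5] [ 8.2 24.3] 8.7 (187, 252, 11, 24)
side blue 104.5 [314.  259.5] [24.1  5.7] 78.7 (310, 248, 9, 24)
```

View pics/top_z.png

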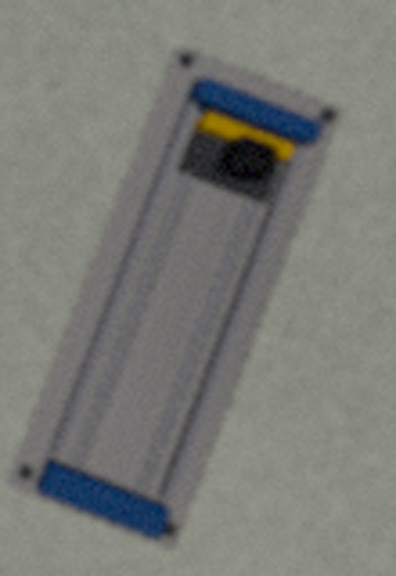

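View pics/side_z.png

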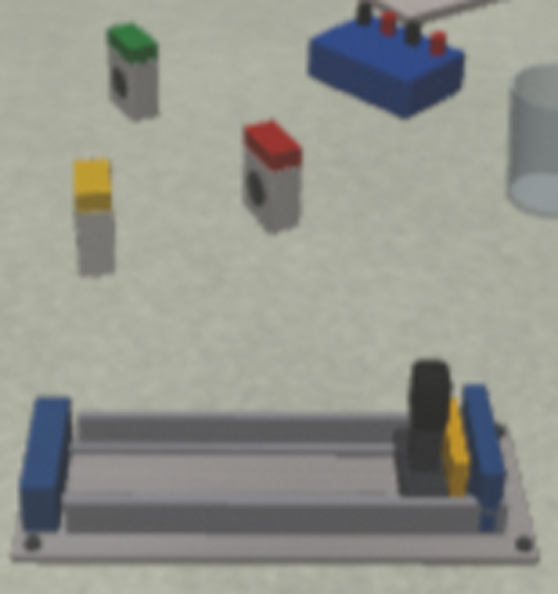

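The zooms show the screw holes in the track's base corners at top pixels (331.4,156.7), (371.4,172.2), (286.9,270.8) and (327.2,287.2). The knob's top is at about (349.4,183.6) in the top view and, in the side view, near (299.4,241).

```bash
python3 - <<'E'
from h import *
P=np.array([plane('top',p,.006) for p in [(331.4,156.7),(371.4,172.2),(286.9,270.8),(327.2,287.2)]])
print(np.round(P,4)); fr=(P[0]+P[1])/2; re=(P[2]+P[3])/2; d=fr-re
print('centre',P.mean(0),'len',np.linalg.norm(d),'yaw',np.degrees(np.arctan2(d[1],d[0])), 'yaw2',np.degrees(np.arctan2(*(P[2]-P[3])[[1,0]]))-90,np.degrees(np.arctan2(*(P[0]-P[1])[[1,0]]))-90)
for nm,uv,z in [('stop',(350.5,170.5),.046),('rear',(308.8,278.5),.036),('knob',(349.4,183.6),.08)]: print(nm,plane('top',uv,z))
print('knob tri',tri([ray('top',(349.4,183.6)),ray('side',(299.6,242))]))
# green
for nm,uvt,uvs in [('green',(106,189.6),(216.0,149.5)),('red',(201.4,168.4),(255,177.5))]:
    print(nm,plane('top',uvt,.06),tri([ray('top',uvt),ray('side',uvs)]))
c,b=blobs(np.load('top0.npy'),'green',(60,150,150,230))[1][0][1:]
import sys
m,o=blobs(np.load('top0.npy'),'green',(60,150,150,230)); bx=cv2.boxPoints(o[0][1]); Q=np.array([plane('top',p,.06) for p in bx]); print(Q[:,:2].round(4)); 
print([np.degrees(np.arctan2(*(Q[(i+1)%4]-Q[i])[[1,0]])).round(1) for i in range(4)])
ys,xs=np.nonzero(m); h=np.array([plane('top',p,.06)[:2] for p in zip(xs,ys)]);w,v=np.linalg.eigh(np.cov(h.T)); print(h.mean(0),np.sqrt(w*12),np.degrees(np.arctan2(v[1],v[0])))
S=np.load('side0.npy')[135:180,195:240]; cv2.imwrite('pics/g_z.png',cv2.resize(cv2.cvtColor(S,cv2.COLOR_RGB2BGR),None,fx=12,fy=12,interpolation=cv2.INTER_CUBIC))
E
```

```text
[[ 0.6166 -0.1211  0.006 ]
 [ 0.5866 -0.197   0.006 ]
 [ 0.4009 -0.0344  0.006 ]
 [ 0.3699 -0.1099  0.006 ]]
centre [ 0.49350104 -0.11559561  0.006     ] len 0.23297792259728456 yaw -21.914379694673816 yaw2 -22.328771760790275 -21.559859410754854
stop [ 0.58589561 -0.14870595  0.046     ]
rear [ 0.38994382 -0.07176319  0.036     ]
knob [ 0.55942836 -0.13920474  0.08      ]
knob tri (array([ 0.56072625, -0.14010925,  0.07847549]), [np.float64(0.0013039954184324728), np.float64(0.0013039954184326193)])
green [0.55202838 0.29120629 0.06      ] (array([0.55249612, 0.29155208, 0.05841365]), [np.float64(0.0003851052640795701), np.float64(0.0003851052640794371)])
red [0.58930366 0.12132401 0.06      ] (array([0.58981568, 0.12125634, 0.05907597]), [np.float64(0.00044064821159908865), np.float64(0.00044064821159892325)])
[[0.5601 0.3124]
 [0.565  0.2728]
 [0.5438 0.27  ]
 [0.539  0.3095]]
[np.float64(-83.1), np.float64(-172.3), np.float64(96.9), np.float64(7.8)]
[0.5521347  0.29113847] [0.02101708 0.03947436] [-174.15994444   95.84005556]
```

View pics/g_z.png

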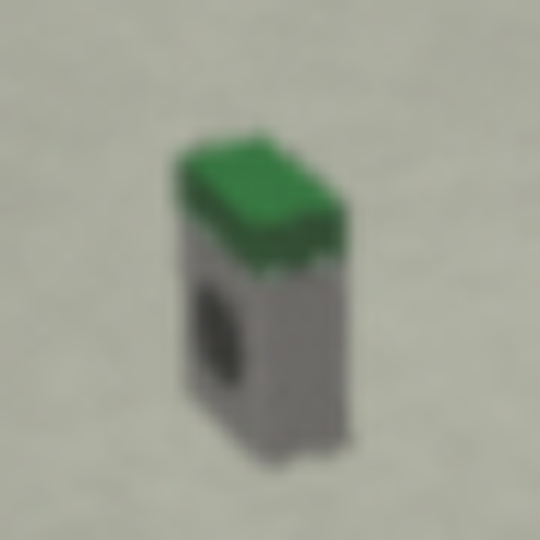

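```bash
cat >> h.py <<'E'
from scipy.spatial.transform import Rotation as Ro
def plan(tgt,xang=None):
    o=manip.get_obs(); R=Ro.from_rotvec(o['ee_rot']).as_matrix()
    a=np.degrees(np.arctan2(R[1,0],R[0,0])); 
    print('t',round(o['time'],2),'pos',o['tool_pos'].round(4),'xang',a.round(2),'tilt',R[:,2].round(3),'w',round(o['width'],4),'F',o['force'].round(1))
    if xang is not None:
        da=(xang-a+180)%360-180; print('turn units',round(-da/5,2)); 
        R=np.array([[np.cos(np.radians(xang)),np.sin(np.radians(xang)),0],[np.sin(np.radians(xang)),-np.cos(np.radians(xang)),0],[0,0,-1]]).T if False else np.column_stack([[np.cos(np.radians(xang)),np.sin(np.radians(xang)),0],[np.sin(np.radians(xang)),-np.cos(np.radians(xang)),0],[0,0,-1]])
    print('shift units',(R.T@(np.array(tgt)-o['tool_pos'])/0.05).round(3))
E
python3 - <<'E'
from h import *
plan([.48,-.11,.26],158.1)
E0=np.load('wrist0E.npy'); print('cam pos',-E0[:3,:3].T@E0[:3,3], 'tool', manip.get_obs()['tool_pos'])
E
```

```text
t 0.15 pos [0.2239 0.4746 0.2417] xang 154.74 tilt [-0.001 -0.001 -1.   ] w 0.0852 F [ 0.4 -0.1  0.7]
turn units -0.67
shift units [-9.114 -8.938 -0.367]
cam pos [0.15378868 0.50661071 0.37221091] tool [0.22387557 0.47463508 0.24167197]
```

```bash
python3 - <<'E'
from h import *
plan([.55,-.136,.25],158.1)
E
```

```text
t 0.15 pos [0.2239 0.4746 0.2417] xang 154.74 tilt [-0.001 -0.001 -1.   ] w 0.0852 F [ 0.4 -0.1  0.7]
turn units -0.67
shift units [-10.607  -8.899  -0.167]
```

>>> servo_tool:
  motion:
    - [0,0,0,-0.67,-1]
    - [-0.25,-0.2,0,0,-1]
    - [-0.45,-0.38,0,0,-1]
    - [-0.45,-0.38,0,0,-1]
    - [-0.45,-0.38,0,0,-1]
    - [-0.45,-0.38,0,0,-1]
    - [-0.45,-0.38,0,0,-1]
    - [-0.45,-0.38,0,0,-1]
    - [-0.45,-0.38,0,0,-1]
    - [-0.45,-0.38,0,0,-1]
    - [-0.45,-0.38,0,0,-1]
    - [-0.45,-0.38,0,0,-1]

```text
time: 1.35
tool_pos: [0.37, 0.1987, 0.2422]
ee_rot: [0.6, 3.084, -0.0]
force: [-0.7, 0.1, -0.8]
width: 0.0852
```

>>> servo_tool:
  motion:
    - [-0.45,-0.38,0,0,-1]
    - [-0.45,-0.38,0,0,-1]
    - [-0.45,-0.38,0,0,-1]
    - [-0.45,-0.38,0,0,-1]
    - [-0.45,-0.38,0,0,-1]
    - [-0.45,-0.38,0,0,-1]
    - [-0.45,-0.38,0,0,-1]
    - [-0.45,-0.38,0,0,-1]
    - [-0.45,-0.38,0,0,-1]
    - [-0.45,-0.38,0,0,-1]
    - [-0.45,-0.38,0,0,-1]
    - [-0.35,-0.2,-0.1,0,-1]

```text
time: 2.55
tool_pos: [0.5333, -0.1039, 0.2463]
ee_rot: [-0.602, -3.082, 0.0]
force: [0.2, 0.8, -0.3]
width: 0.0856
```

>>> servo_tool:
  motion:
    - [-0.3,-0.1,0,0,-1]
    - [0,0,0,0,-1]
    - [0,0,0,0,-1]

```text
time: 2.85
tool_pos: [0.5453, -0.1119, 0.2469]
ee_rot: [-0.599, -3.083, -0.0]
force: [1.0, -0.3, -0.6]
width: 0.0854
```

```bash
python3 - <<'E'
from h import *
plan([.55,-.136,.25],158.1)
np.save('w1E.npy',calibration('wrist')['extrinsics']); im=snap('wrist','wrist1.png'); np.save('w1.npy',im)
E
```

```text
t 2.85 pos [ 0.5453 -0.1119  0.2469] xang 158.02 tilt [-0.001  0.    -1.   ] w 0.0854 F [ 1.  -0.3 -0.6]
turn units -0.02
shift units [-0.268 -0.412 -0.062]
```

View pics/wrist1.png

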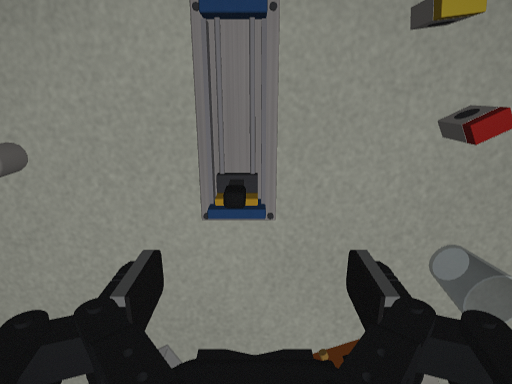

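The wrist view shows the whole track: base holes at about (196,6), (273,6), (206,216) and (270,216), and the knob at (235,194). It looks almost aligned with the image, though the tool is to one side of it.

```bash
python3 - <<'E'
from h import *
E=np.load('w1E.npy');im=np.load('w1.npy')
z=cv2.resize(cv2.cvtColor(im[160:230,185:295],cv2.COLOR_RGB2BGR),None,fx=7,fy=7,interpolation=cv2.INTER_CUBIC);cv2.imwrite('pics/w1z.png',z)
z=cv2.resize(cv2.cvtColor(im[0:30,180:290],cv2.COLOR_RGB2BGR),None,fx=7,fy=7,interpolation=cv2.INTER_CUBIC);cv2.imwrite('pics/w1y.png',z)
E
```

```text
(no output)
```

View pics/w1z.png

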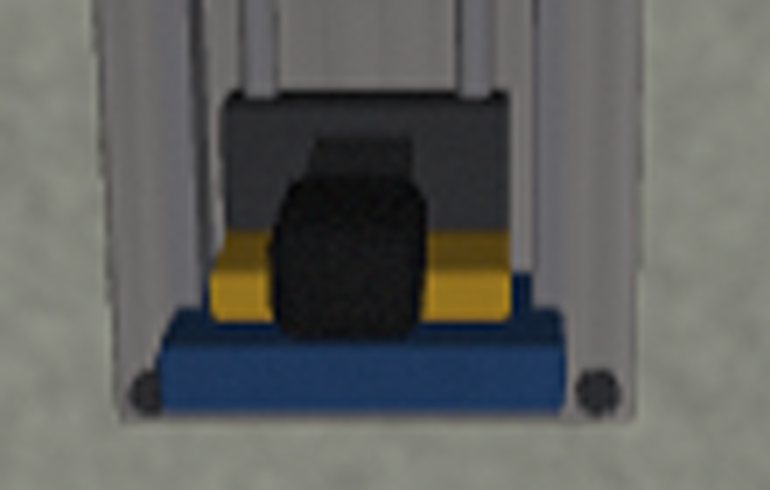

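View pics/w1y.png

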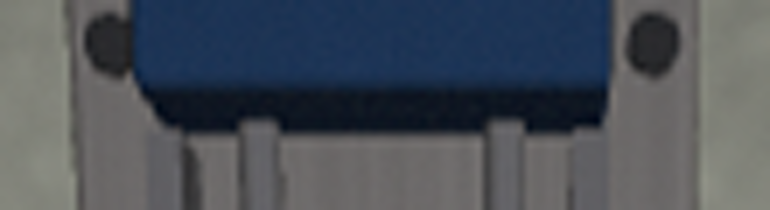

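```bash
python3 - <<'E'
from h import *
E=np.load('w1E.npy')
P=np.array([plane('wrist',p,.006,E) for p in [(206.7,216.),(270.4,215.9),(195.7,6.3),(273.3,6.3)]])
d=(P[0]+P[1]-P[2]-P[3])/2; c=P.mean(0); y=np.arctan2(d[1],d[0])
print(P.round(4),'c',c,'yaw',np.degrees(y),np.linalg.norm(d))
ux=np.array([np.cos(y),np.sin(y)]);uy=np.array([-ux[1],ux[0]])
for nm,uv,z,x in [('stopedge',(236.8,209.),.046,95),('platefront',(236.4,205.7),.044,91),('knobfront',(234.9,208.3),.08,82)]:
    q=plane('wrist',uv,z,E); r=(q-c)[:2]; print(nm,q,'track',r@ux*1e3,r@uy*1e3,'exp',x)
k=(235.5,201);print('knob tri top/wrist: ',tri([ray('top',(349.4,183.6)),ray('side',(299.6,242)),ray('wrist',(234.9,202),E)]))
# hole triangulation top+wrist
for a,b in zip([(331.4,156.7),(371.4,172.2),(286.9,270.8),(327.2,287.2)],[(206.7,216.),(270.4,215.9),(195.7,6.3),(273.3,6.3)]):
    print(tri([ray('top',a),ray('wrist',b,E)]))
E
```

```text
[[ 0.5885 -0.1954  0.006 ]
 [ 0.6183 -0.121   0.006 ]
 [ 0.3717 -0.1088  0.006 ]
 [ 0.4018 -0.0342  0.006 ]] c [ 0.49509958 -0.11485205  0.006     ] yaw -21.812616614297504 0.23332475842363823
stopedge [ 0.58103518 -0.14880894  0.046     ] track 92.40038929782959 0.40557383454997326 exp 95
platefront [ 0.57789775 -0.14808169  0.044     ] track 89.21735932396952 -0.0850231356901279 exp 91
knobfront [ 0.5686105  -0.14364899  0.08      ] track 78.94797092604666 0.5794238606291247 exp 82
knob tri top/wrist:  (array([ 0.56127826, -0.14050458,  0.07910301]), [np.float64(0.0020702245788368576), np.float64(0.0006348720586885851), np.float64(0.0015379653865653412)])
(array([ 0.58359354, -0.13805334,  0.09087246]), [np.float64(0.03830527687238321), np.float64(0.03830527687238333)])
(array([ 0.5548954 , -0.12325264,  0.20465003]), [np.float64(0.025032275757990673), np.float64(0.02503227575799064)])
(array([ 0.41210581, -0.0618731 ,  0.14086296]), [np.float64(0.03799232715258462), np.float64(0.037992327152584604)])
(array([ 0.42372682, -0.06851998,  0.23525207]), [np.float64(0.022271377105283076), np.float64(0.02227137710528306)])
```

```bash
python3 - <<'E'
from h import *
plan([.5615,-.1412,.061],158.15)
E
```

```text
t 2.9 pos [ 0.5452 -0.1115  0.2471] xang 158.06 tilt [-0.001  0.    -1.   ] w 0.0858 F [ 0.  -0.4  0.1]
turn units -0.02
shift units [-0.523 -0.43   3.722]
```

>>> servo_tool:
  motion:
    - [-0.26,-0.22,0.2,-0.02,-1]
    - [-0.26,-0.21,0.4,0,-1]
    - [0,0,0.5,0,-1]
    - [0,0,0.5,0,-1]
    - [0,0,0.5,0,-1]
    - [0,0,0.5,0,-1]
    - [0,0,0.4,0,-1]
    - [0,0,0.3,0,-1]
    - [0,0,0.2,0,-1]
    - [0,0,0.1,0,-1]
    - [0,0,0,0,-1]
    - [0,0,0,0,-1]

```text
time: 4.1
tool_pos: [0.5626, -0.1414, 0.0683]
ee_rot: [0.594, 3.083, -0.0]
force: [0.4, 0.6, -0.2]
width: 0.0855
```

```bash
python3 - <<'E'
from h import *
plan([.5615,-.1412,.061],158.15)
im=snap('wrist','wrist2.png')
E
```

```text
t 4.1 pos [ 0.5626 -0.1414  0.0683] xang 158.19 tilt [ 0.002 -0.    -1.   ] w 0.0855 F [ 0.4  0.6 -0.2]
turn units 0.01
shift units [ 0.021 -0.005  0.146]
```

View pics/wrist2.png

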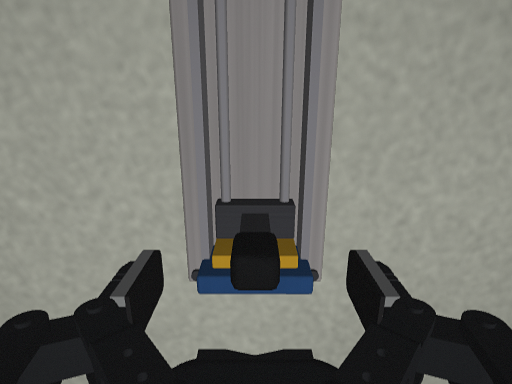

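The knob is centred between the jaws (col 255). Next I lower slightly and close.

>>> servo_tool:
  motion:
    - [0.02,0,0.14,0,-1]
    - [0,0,0,0,0.6]
    - [0,0,0,0,1]
    - [0,0,0,0,1]
    - [0,0,0,0,1]
    - [0,0,0,0,1]
    - [0,0,0,0,1]
    - [0,0,0,0,1]
    - [0,0,0,0,1]
    - [0,0,0,0,1]
  grip_force: 30

```text
time: 5.15
tool_pos: [0.5613, -0.1408, 0.0606]
ee_rot: [0.594, 3.085, 0.0]
force: [-1.1, 1.8, 3.1]
width: 0.0215
```

```bash
python3 - <<'E'
from h import *
u=np.array([np.cos(np.radians(-21.85)),np.sin(np.radians(-21.85))])
p=manip.get_obs()['tool_pos']; plan([*(p[:2]-.08*u),p[2]])
im=snap('wrist','wrist3.png')
E
```

```text
t 5.15 pos [ 0.5613 -0.1408  0.0606] xang 158.2 tilt [ 0.  0. -1.] w 0.0215 F [-1.1  1.8  3.1]
shift units [ 1.6e+00  1.0e-03 -1.0e-03]
```

View pics/wrist3.png

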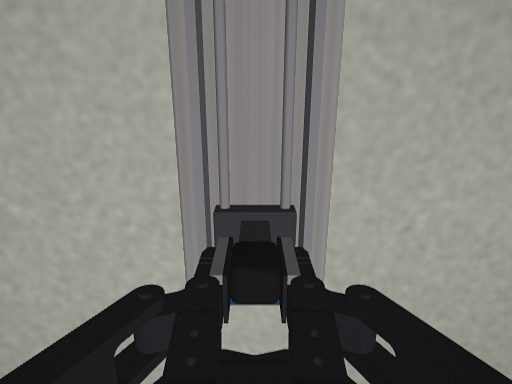

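The knob is gripped at 21.5 mm wide. Now I pull along tool +x by 1.6 units, which is 80 mm.

>>> servo_tool:
  motion:
    - [0.08,0,0,0,1]
    - [0.16,0,0,0,1]
    - [0.2,0,0,0,1]
    - [0.2,0,0,0,1]
    - [0.2,0,0,0,1]
    - [0.2,0,0,0,1]
    - [0.2,0,0,0,1]
    - [0.16,0,0,0,1]
    - [0.1,0,0,0,1]
    - [0.06,0,0,0,1]
    - [0,0,0,0,1]
    - [0,0,0,0,1]

```text
time: 6.4
tool_pos: [0.4881, -0.1114, 0.0605]
ee_rot: [-0.594, -3.083, -0.001]
force: [-4.3, 3.7, 7.2]
width: 0.0216
```

```bash
python3 - <<'E'
from h import *
plan([.5613,-.1408,.0606])
im=snap('wrist','wrist4.png')
E
```

```text
t 6.4 pos [ 0.4881 -0.1114  0.0605] xang 158.2 tilt [-0.001  0.001 -1.   ] w 0.0216 F [-4.3  3.7  7.2]
shift units [-1.577 -0.002 -0.004]
```

View pics/wrist4.png

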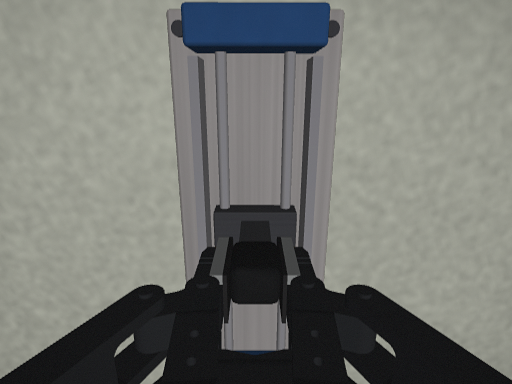

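The follower has moved 79 mm and is past centre. I release it and rise.

>>> servo_tool:
  motion:
    - [0,0,0,0,-1]
    - [0,0,0,0,-1]
    - [0,0,0,0,-1]
    - [0,0,0,0,-1]
    - [0,0,0,0,-1]
    - [0,0,0,0,-1]
    - [0,0,-0.3,0,-1]
    - [0,0,-0.5,0,-1]
    - [0,0,-0.7,0,-1]
    - [0,0,-0.8,0,-1]
    - [0,0,-0.8,0,-1]
    - [0,0,-0.6,0,-1]

```text
time: 7.65
tool_pos: [0.489, -0.112, 0.2483]
ee_rot: [0.594, 3.082, -0.0]
force: [-0.2, 0.4, 0.1]
width: 0.0851
```

```bash
python3 - <<'E'
from h import *
plan([.552,.2912,.24],187)
E_=calibration('wrist')['extrinsics'];im=snap('wrist','wrist5.png');np.save('w5.npy',im);np.save('w5E.npy',E_)
im=snap('side','side5.png')
E
```

```text
t 7.65 pos [ 0.489  -0.112   0.2483] xang 158.19 tilt [ 0.003 -0.001 -1.   ] w 0.0851 F [-0.2  0.4  0.1]
turn units -5.76
shift units [-2.234  7.85   0.165]
```

View pics/wrist5.png

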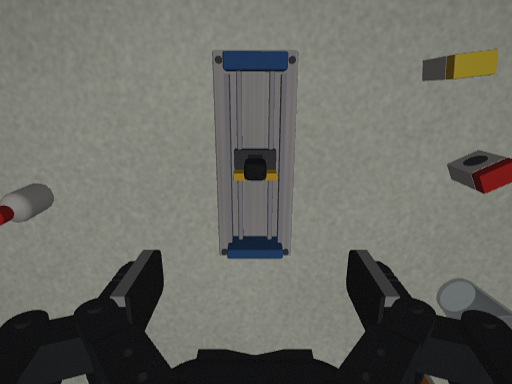

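View pics/side5.png

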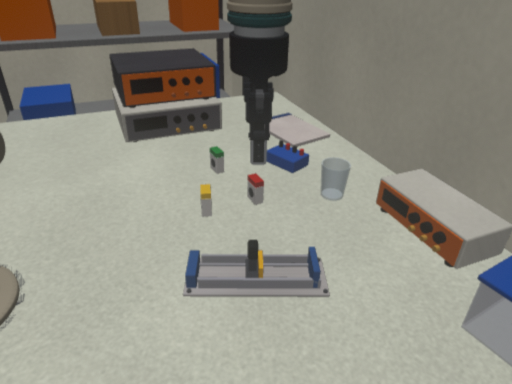

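The follower stays open in both views (yellow plate at wrist (255,175)). I re-measure the track from this view while going to the green cassette.

```bash
python3 - <<'E'
from h import *
im=np.load('w5.npy')
a=cv2.resize(cv2.cvtColor(im[160:265,205:305],cv2.COLOR_RGB2BGR),None,fx=5.5,fy=5.5,interpolation=cv2.INTER_CUBIC)
b=cv2.resize(cv2.cvtColor(im[40:75,205:305],cv2.COLOR_RGB2BGR),None,fx=5.5,fy=5.5,interpolation=cv2.INTER_CUBIC)
cv2.imwrite('pics/w5z.png',a);cv2.imwrite('pics/w5y.png',b)
E
```

```text
(no output)
```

View pics/w5z.png

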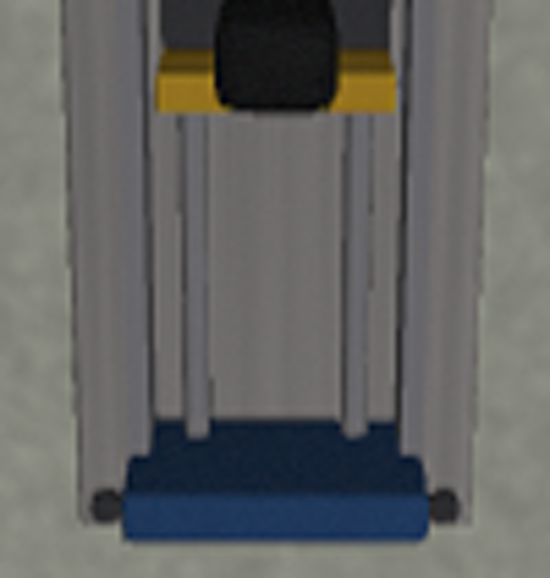

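View pics/w5y.png

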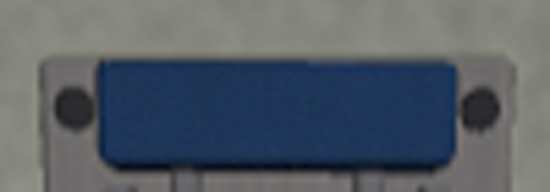

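```bash
python3 - <<'E'
from h import *
E=np.load('w5E.npy')
P=np.array([plane('wrist',p,.006,E) for p in [(224.1,252),(285.5,252.),(218.5,59.6),(292.3,59.6)]])
d=(P[0]+P[1]-P[2]-P[3])/2; c=P.mean(0); y=np.arctan2(d[1],d[0])
print('c',c,'yaw',np.degrees(y),np.linalg.norm(d))
ux=np.array([np.cos(y),np.sin(y)]);uy=np.array([-ux[1],ux[0]])
for nm,uv,z,x in [('floor',(255.2,236.4),.006,95),('stopedge',(255.1,249.6),.046,95),('platefront',(255.2,180.2),.044,11)]:
    q=plane('wrist',uv,z,E); r=(q-c)[:2]; print(nm,q,'track',r@ux*1e3,r@uy*1e3,'exp',x)
E
python3 - <<'E'
from h import *
# two-view of stop edge mid: wrist1 & wrist5
a=ray('wrist',(236.8,209.),np.load('w1E.npy'));b=ray('wrist',(255.1,249.6),np.load('w5E.npy'));print('stop edge',tri([a,b]))
a=ray('wrist',(206.7,216.),np.load('w1E.npy'));b=ray('wrist',(224.1,252),np.load('w5E.npy'));print('hole',tri([a,b]))
a=ray('wrist',(270.4,215.9),np.load('w1E.npy'));b=ray('wrist',(285.5,252),np.load('w5E.npy'));print('hole',tri([a,b]))
plan([.552,.2912,.24],187)
E
```

```text
c [ 0.49519394 -0.11487507  0.006     ] yaw -21.94919546661393 0.23368586087841897
floor [ 0.58289759 -0.14973188  0.006     ] track 94.37544194822947 0.4520101151100359 exp 95
stopedge [ 0.58072302 -0.14909391  0.046     ] track 92.12002492123635 0.23091912193518932 exp 95
platefront [ 0.50324586 -0.11802564  0.044     ] track 8.645916658232709 0.08747700329991556 exp 11
stop edge (array([ 0.58168564, -0.14933694,  0.04402181]), [np.float64(0.0001396524278600363), np.float64(0.00013965242786006434)])
hole (array([ 0.58838018, -0.19550996,  0.00641989]), [np.float64(0.0002715153489320237), np.float64(0.0002715153489319198)])
hole (array([ 0.61785505, -0.12099197,  0.00723109]), [np.float64(6.497446013135826e-05), np.float64(6.497446013139683e-05)])
t 7.75 pos [ 0.4903 -0.1124  0.2506] xang 158.19 tilt [ 0.009 -0.003 -1.   ] w 0.0854 F [-0.3  0.   0.3]
turn units -5.76
shift units [-2.209  7.861  0.213]
```

>>> servo_tool:
  motion:
    - [0,0,0,-0.96,-1]
    - [0,0,0,-0.96,-1]
    - [0,0,0,-0.96,-1]
    - [0,0,0,-0.96,-1]
    - [0,0,0,-0.96,-1]
    - [0,0,0,-0.96,-1]
    - [-0.08,0.3,0,0,-1]
    - [-0.13,0.45,0,0,-1]
    - [-0.13,0.45,0,0,-1]
    - [-0.13,0.45,0,0,-1]
    - [-0.13,0.45,0,0,-1]
    - [-0.13,0.45,0,0,-1]

```text
time: 8.95
tool_pos: [0.5092, 0.02, 0.2441]
ee_rot: [0.191, -3.134, -0.0]
force: [-0.2, -0.6, 0.4]
width: 0.0852
```

>>> servo_tool:
  motion:
    - [-0.13,0.45,0,0,-1]
    - [-0.13,0.45,0,0,-1]
    - [-0.13,0.45,0,0,-1]
    - [-0.13,0.45,0,0,-1]
    - [-0.13,0.45,0,0,-1]
    - [-0.13,0.45,0,0,-1]
    - [-0.13,0.45,0.1,0,-1]
    - [-0.13,0.45,0.1,0,-1]
    - [-0.13,0.45,0,0,-1]
    - [0,0.4,0,0,-1]
    - [0,0,0,0,-1]
    - [0,0,0,0,-1]

```text
time: 10.15
tool_pos: [0.5401, 0.2469, 0.2343]
ee_rot: [0.193, -3.134, 0.001]
force: [0.2, 0.3, -0.5]
width: 0.0857
```

```bash
python3 - <<'E'
from h import *
plan([.552,.2912,.24],187)
E_=calibration('wrist')['extrinsics'];im=snap('wrist','wrist6.png');np.save('w6.npy',im);np.save('w6E.npy',E_)
E
```

```text
t 10.15 pos [0.5401 0.2469 0.2343] xang -172.97 tilt [-0.001 -0.001 -1.   ] w 0.0857 F [ 0.2  0.3 -0.5]
turn units 0.01
shift units [-0.343  0.85  -0.115]
```

View pics/wrist6.png

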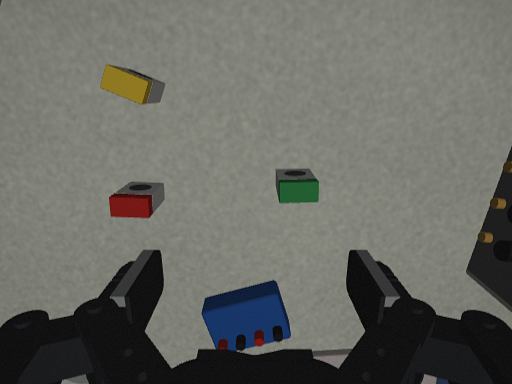

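The green cassette is at (297,190) in the wrist view, almost square to the jaws. I measure it from here.

```bash
python3 - <<'E'
from h import *
E=np.load('w6E.npy');im=np.load('w6.npy')
h=cv2.cvtColor(im,cv2.COLOR_RGB2HSV)[160:215,265:330];print(h[10:50:2,33].tolist())
a=cv2.resize(cv2.cvtColor(im[160:215,265:330],cv2.COLOR_RGB2BGR),None,fx=9,fy=9,interpolation=cv2.INTER_CUBIC);cv2.imwrite('pics/w6z.png',a)
E
```

```text
[[0, 4, 63], [105, 19, 27], [90, 29, 26], [0, 7, 69], [60, 30, 69], [66, 154, 48], [68, 166, 72], [67, 161, 95], [67, 163, 94], [68, 160, 94], [67, 165, 94], [67, 160, 94], [68, 163, 94], [67, 165, 94], [67, 161, 95], [67, 163, 94], [60, 64, 96], [33, 17, 134], [36, 20, 130], [37, 18, 128]]
```

View pics/w6z.png

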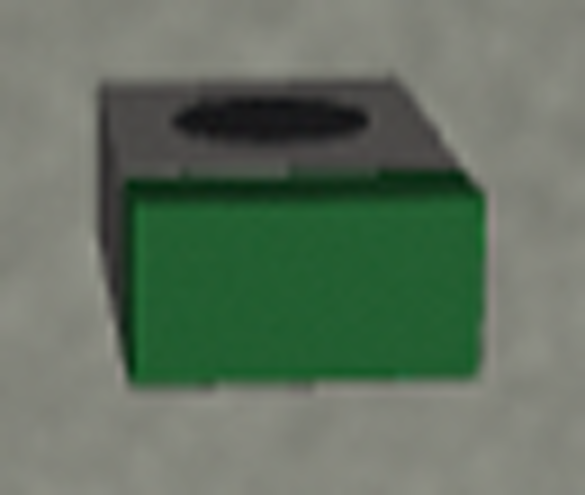

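```bash
python3 - <<'E'
from h import *
E=np.load('w6E.npy')
C=np.array([(133,200),(484,192),(478,377),(130,383)])/9+[265,160]
P=np.array([plane('wrist',p,.06,E) for p in C]);print(P.round(4),P.mean(0))
for i in range(4):
    e=P[(i+1)%4]-P[i];print(np.linalg.norm(e).round(4),np.degrees(np.arctan2(e[1],e[0])).round(1))
print(tri([ray('wrist',C.mean(0),E),ray('top',(106,189.6))]))
c=P.mean(0); plan([.5525,.2915,.045],187)
E
```

```text
[[0.5451 0.272  0.06  ]
 [0.5394 0.3104 0.06  ]
 [0.5609 0.3137 0.06  ]
 [0.5664 0.2748 0.06  ]] [0.55295135 0.29269442 0.06      ]
0.0389 98.4
0.0217 8.7
0.0393 -81.9
0.0215 -172.5
(array([0.55236896, 0.29190537, 0.06022465]), [np.float64(0.0008094233316615636), np.float64(0.0008094233316616315)])
t 10.2 pos [0.5403 0.2465 0.2346] xang -173.02 tilt [-0.001 -0.001 -1.   ] w 0.0852 F [-0.  -0.3  0.7]
turn units -0.0
shift units [-0.352  0.864  3.792]
```

>>> servo_tool:
  motion:
    - [-0.17,0.4,0.1,-0.2,-1]
    - [-0.17,0.46,0.2,0,-1]
    - [0,0,0.4,0,-1]
    - [0,0,0.45,0,-1]
    - [0,0,0.45,0,-1]
    - [0,0,0.45,0,-1]
    - [0,0,0.4,0,-1]
    - [0,0,0.4,0,-1]
    - [0,0,0.2,0,-1]
    - [0,0,0,0,-1]
    - [0,0,0,0,-1]

```text
time: 11.3
tool_pos: [0.5521, 0.2917, 0.0838]
ee_rot: [-0.218, 3.133, 0.001]
force: [0.6, -0.6, -0.1]
width: 0.0854
```

```bash
python3 - <<'E'
from h import *
plan([.5526,.292,.038],188)
E_=calibration('wrist')['extrinsics'];im=snap('wrist','wrist7.png')
E
```

```text
t 11.3 pos [0.5521 0.2917 0.0838] xang -172.04 tilt [ 0.001  0.001 -1.   ] w 0.0854 F [ 0.6 -0.6 -0.1]
turn units -0.01
shift units [-0.01   0.005  0.915]
```

View pics/wrist7.png

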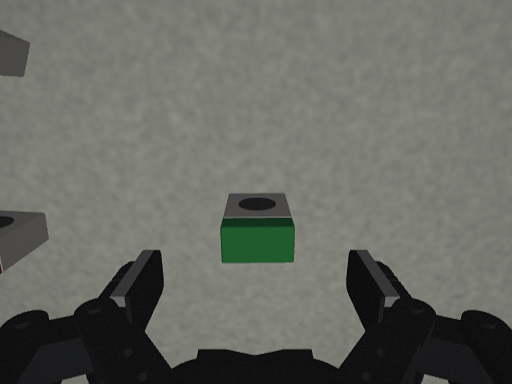

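It is centred between the jaws (cols 221–295) and square to them. I lower and grip.

>>> servo_tool:
  motion:
    - [0,0,0.3,0,-1]
    - [0,0,0.3,0,-1]
    - [0,0,0.2,0,-1]
    - [0,0,0.11,0,-1]
    - [0,0,0,0,-1]
    - [0,0,0,0,0.4]
    - [0,0,0,0,1]
    - [0,0,0,0,1]
    - [0,0,0,0,1]
    - [0,0,0,0,1]
    - [0,0,0,0,1]
    - [0,0,0,0,1]
  grip_force: 30

```text
time: 12.55
tool_pos: [0.552, 0.2922, 0.0381]
ee_rot: [-0.219, 3.133, 0.001]
force: [-1.1, 0.4, 4.6]
width: 0.0399
```

>>> servo_tool:
  motion:
    - [0,0,0,0,1]
    - [0,0,-0.1,0,1]
    - [0,0,-0.3,0,1]
    - [0,0,-0.4,0,1]
    - [0,0,-0.5,0,1]
    - [0,0,-0.5,0,1]
    - [0,0,-0.5,0,1]
    - [0,0,-0.4,0,1]
    - [0,0,-0.2,0,1]
    - [0,0,0,0,1]

```text
time: 13.55
tool_pos: [0.5521, 0.2921, 0.1843]
ee_rot: [-0.219, 3.131, 0.002]
force: [0.7, 0.3, -0.9]
width: 0.0398
```

```bash
python3 - <<'E'
from h import *
plan([.5667,-.1434,.17],158.15)
E_=calibration('wrist')['extrinsics'];im=snap('wrist','wrist8.png')
E
```

```text
t 13.55 pos [0.5521 0.2921 0.1843] xang -172.01 tilt [ 0.003  0.001 -1.   ] w 0.0398 F [ 0.7  0.3 -0.9]
turn units 5.97
shift units [-3.513 -7.976  0.287]
```

View pics/wrist8.png

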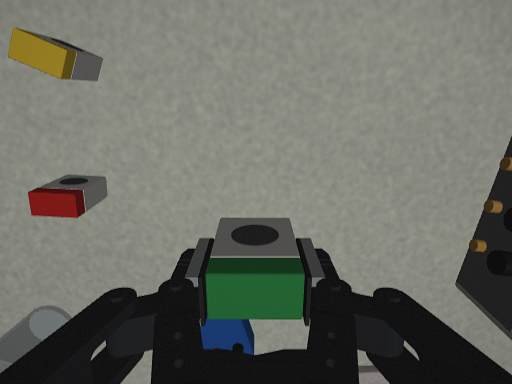

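The cassette is held upright. I turn it and carry it over the track.

>>> servo_tool:
  motion:
    - [0,0,0,0.85,1]
    - [0,0,0,0.85,1]
    - [0,0,0,0.85,1]
    - [0,0,0,0.85,1]
    - [0,0,0,0.85,1]
    - [0,0,0,0.85,1]
    - [0,0,0,0.87,1]
    - [-0.08,-0.2,0,0,1]
    - [-0.17,-0.38,0,0,1]
    - [-0.17,-0.38,0,0,1]
    - [-0.17,-0.38,0,0,1]
    - [-0.17,-0.38,0,0,1]

```text
time: 14.8
tool_pos: [0.5543, 0.1963, 0.1811]
ee_rot: [-0.592, -3.084, 0.002]
force: [0.7, 0.6, -0.2]
width: 0.0395
```

>>> servo_tool:
  motion:
    - [-0.17,-0.38,0,0,1]
    - [-0.17,-0.38,0,0,1]
    - [-0.17,-0.38,0,0,1]
    - [-0.17,-0.38,0,0,1]
    - [-0.17,-0.38,0,0,1]
    - [-0.17,-0.38,0,0,1]
    - [-0.17,-0.38,0,0,1]
    - [-0.17,-0.38,0,0,1]
    - [-0.17,-0.38,0,0,1]
    - [-0.17,-0.38,0,0,1]
    - [-0.17,-0.38,0,0,1]
    - [-0.17,-0.38,0,0,1]

```text
time: 16.0
tool_pos: [0.5638, -0.0531, 0.1811]
ee_rot: [-0.592, -3.083, 0.0]
force: [0.0, -0.0, -0.1]
width: 0.0395
```

```bash
python3 - <<'E'
from h import *
plan([.5667,-.1434,.17],158.15)
E
```

```text
t 16.0 pos [ 0.5638 -0.0531  0.1811] xang 158.25 tilt [-0.002  0.    -1.   ] w 0.0395 F [ 0.  -0.  -0.1]
turn units 0.02
shift units [-0.726 -1.655  0.223]
```

>>> servo_tool:
  motion:
    - [-0.17,-0.38,0,0.02,1]
    - [-0.17,-0.38,0,0,1]
    - [-0.15,-0.35,0.1,0,1]
    - [-0.12,-0.3,0.1,0,1]
    - [-0.04,-0.1,0,0,1]
    - [0,0,0,0,1]
    - [0,0,0,0,1]

```text
time: 16.7
tool_pos: [0.5666, -0.1333, 0.1723]
ee_rot: [-0.597, -3.084, -0.001]
force: [-0.6, 0.1, -1.3]
width: 0.0395
```

```bash
python3 - <<'E'
from h import *
plan([.5667,-.1434,.17],158.15)
E_=calibration('wrist')['extrinsics'];im=snap('wrist','wrist9.png')
E
```

```text
t 16.7 pos [ 0.5666 -0.1333  0.1723] xang 158.09 tilt [ 0.  0. -1.] w 0.0395 F [-0.6  0.1 -1.3]
turn units -0.01
shift units [-0.077 -0.187  0.047]
```

View pics/wrist9.png

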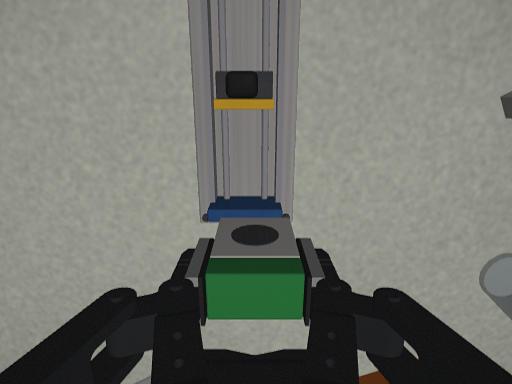

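>>> servo_tool:
  motion:
    - [-0.08,-0.19,0,0,1]
    - [0,0,0.3,0,1]
    - [0,0,0.4,0,1]
    - [0,0,0.2,0,1]
    - [0,0,0,0,1]
    - [0,0,0,0,1]

```text
time: 17.35
tool_pos: [0.5669, -0.1441, 0.1274]
ee_rot: [0.598, 3.084, 0.0]
force: [0.0, -0.2, -1.0]
width: 0.0395
```

```bash
python3 - <<'E'
from h import *
plan([.5667,-.1434,.045],158.15)
im=snap('wrist','wrist10.png');im=snap('side','side10.png')
cv2.imwrite('pics/s10z.png',cv2.resize(cv2.cvtColor(im[160:310,170:340],cv2.COLOR_RGB2BGR),None,fx=3.8,fy=3.8,interpolation=cv2.INTER_CUBIC))
E
```

```text
t 17.35 pos [ 0.5669 -0.1441  0.1274] xang 158.05 tilt [ 0.  0. -1.] w 0.0395 F [ 0.  -0.2 -1. ]
turn units -0.02
shift units [0.008 0.011 1.648]
```

View pics/wrist10.png

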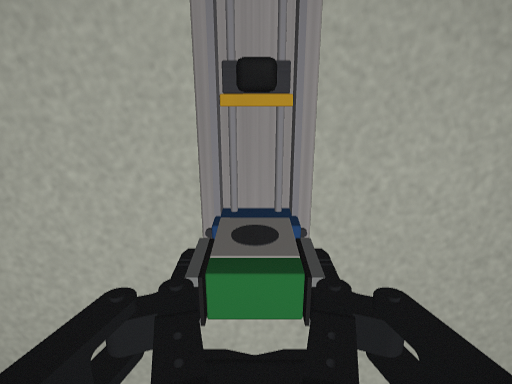

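View pics/s10z.png

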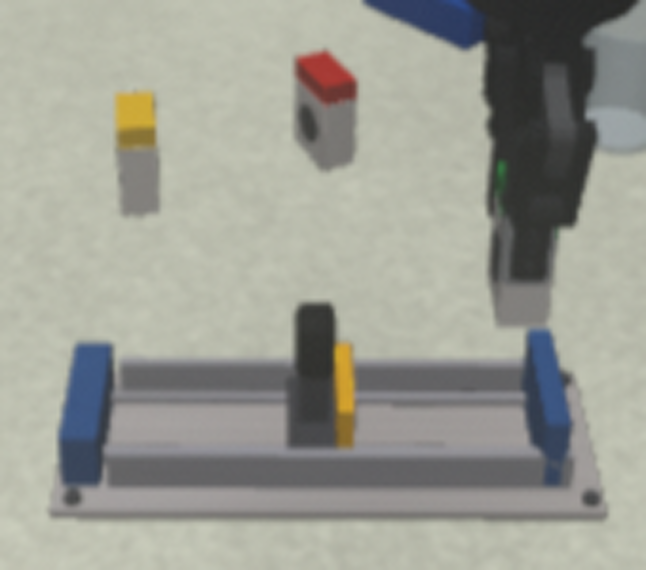

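>>> servo_tool:
  motion:
    - [0.08,0.01,0,-0.02,1]
    - [0,0,0.15,0,1]
    - [0,0,0.25,0,1]
    - [0,0,0.25,0,1]
    - [0,0,0.25,0,1]
    - [0,0,0.15,0,1]
    - [0,0,0,0,1]
    - [0,0,0,0,1]

```text
time: 18.25
tool_pos: [0.5634, -0.1422, 0.0748]
ee_rot: [0.596, 3.085, 0.0]
force: [0.3, -0.3, -1.0]
width: 0.0398
```

```bash
python3 - <<'E'
from h import *
plan([.5630,-.1419,.045],158.15)
im=snap('wrist','wrist11.png');im=snap('side','side11.png')
cv2.imwrite('pics/s11z.png',cv2.resize(cv2.cvtColor(im[160:310,170:340],cv2.COLOR_RGB2BGR),None,fx=3.8,fy=3.8,interpolation=cv2.INTER_CUBIC))
E
```

```text
t 18.25 pos [ 0.5634 -0.1422  0.0748] xang 158.14 tilt [ 0.  0. -1.] w 0.0398 F [ 0.3 -0.3 -1. ]
turn units -0.0
shift units [0.009 0.003 0.596]
```

View pics/wrist11.png

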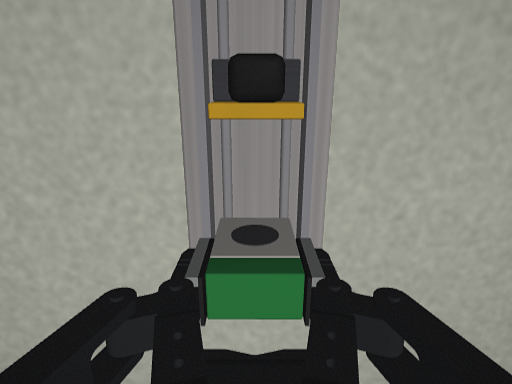

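View pics/s11z.png

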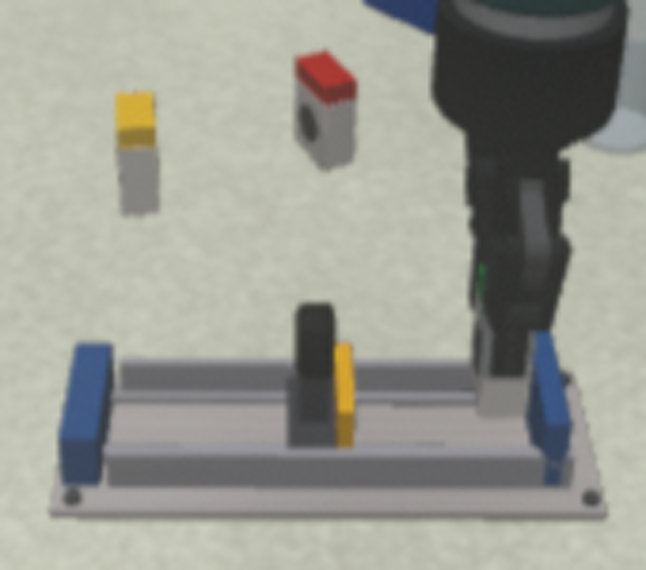

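The cassette is centred between the walls, behind the stop and inside the gap. I lower the last 30 mm gently.

>>> servo_tool:
  motion:
    - [0,0,0.15,0,1]
    - [0,0,0.15,0,1]
    - [0,0,0.14,0,1]
    - [0,0,0.1,0,1]
    - [0,0,0.05,0,1]
    - [0,0,0.01,0,1]
    - [0,0,0,0,1]
    - [0,0,0,0,1]

```text
time: 19.15
tool_pos: [0.5634, -0.1422, 0.0451]
ee_rot: [0.595, 3.084, -0.0]
force: [-0.3, -0.0, -0.7]
width: 0.0395
```

>>> servo_tool:
  motion:
    - [0,0,0.015,0,1]
    - [0,0,0,0,1]
    - [0,0,0,0,1]

```text
time: 19.45
tool_pos: [0.5633, -0.1422, 0.0441]
ee_rot: [0.596, 3.084, 0.0]
force: [-0.8, 0.1, -1.6]
width: 0.0397
```

>>> servo_tool:
  motion:
    - [0,0,0,0,0]
    - [0,0,0,0,-0.3]
    - [0,0,0,0,-0.6]
    - [0,0,0,0,-1]
    - [0,0,0,0,-1]
    - [0,0,0,0,-1]
    - [0,0,0,0,-1]
    - [0,0,-0.3,0,-1]
    - [0,0,-0.5,0,-1]
    - [0,0,-0.5,0,-1]
    - [0,0,-0.5,0,-1]
    - [0,0,-0.4,0,-1]

```text
time: 20.65
tool_pos: [0.5637, -0.1423, 0.1572]
ee_rot: [0.595, 3.082, -0.0]
force: [-0.5, 0.4, -0.1]
width: 0.0854
```

```bash
python3 - <<'E'
from h import *
# knob open: 
plan([.487,-.1112,.16],158.15)
im=snap('wrist','wrist12.png');im=snap('side','side12.png')
cv2.imwrite('pics/s12z.png',cv2.resize(cv2.cvtColor(im[160:310,170:340],cv2.COLOR_RGB2BGR),None,fx=3.8,fy=3.8,interpolation=cv2.INTER_CUBIC))
E
```

```text
t 20.65 pos [ 0.5637 -0.1423  0.1572] xang 158.14 tilt [ 0.003 -0.001 -1.   ] w 0.0854 F [-0.5  0.4 -0.1]
turn units -0.0
shift units [ 1.655  0.007 -0.055]
```

View pics/wrist12.png

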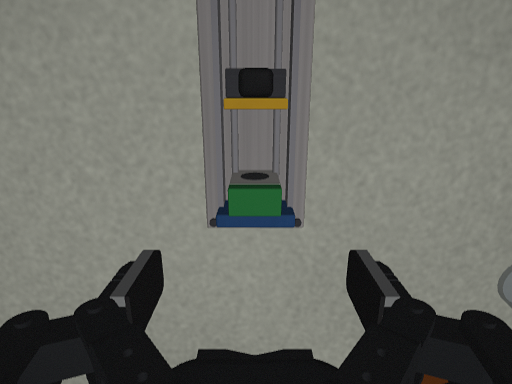

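View pics/s12z.png

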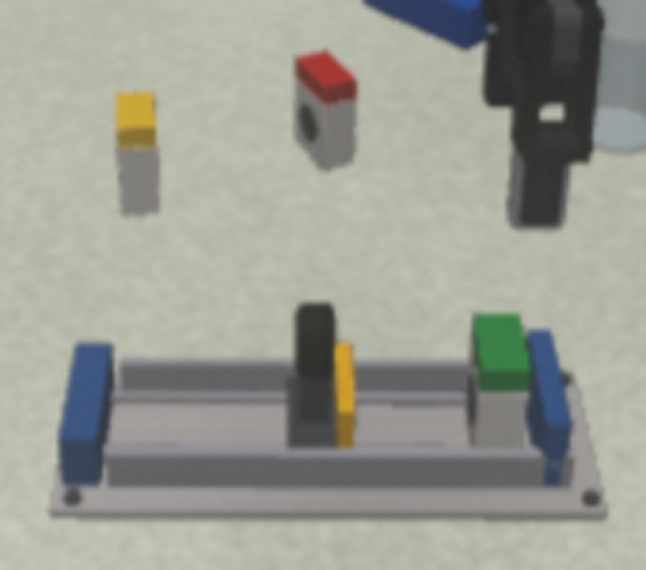

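The cassette stands upright in the track about 8–10 mm from the stop, and the follower is still open. Now I grip the knob.

>>> servo_tool:
  motion:
    - [0.2,0,0,0,-1]
    - [0.3,0,0,0,-1]
    - [0.35,0,0,0,-1]
    - [0.35,0,0,0,-1]
    - [0.3,0,0,0,-1]
    - [0.15,0,0.1,0,-1]
    - [0,0,0.4,0,-1]
    - [0,0,0.5,0,-1]
    - [0,0,0.4,0,-1]
    - [0,0,0.2,0,-1]
    - [0,0,0,0,-1]
    - [0,0,0,0,-1]

```text
time: 21.95
tool_pos: [0.4871, -0.1116, 0.0746]
ee_rot: [0.595, 3.084, -0.0]
force: [0.5, -0.3, -0.4]
width: 0.0852
```

```bash
python3 - <<'E'
from h import *
plan([.4874,-.1110,.0605],158.15)
im=snap('wrist','wrist13.png')
E
```

```text
t 21.95 pos [ 0.4871 -0.1116  0.0746] xang 158.14 tilt [ 0.001 -0.    -1.   ] w 0.0852 F [ 0.5 -0.3 -0.4]
turn units -0.0
shift units [-0.002  0.013  0.283]
```

View pics/wrist13.png

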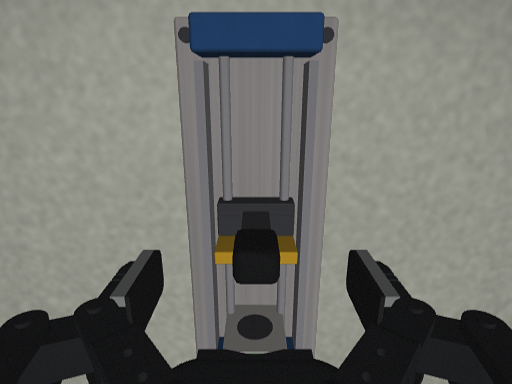

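The knob is centred between the jaws at (256,255), so I lower and grip it.

>>> servo_tool:
  motion:
    - [0,0,0.15,0,-1]
    - [0,0,0.12,0,-1]
    - [0,0,0,0,-1]
    - [0,0,0,0,0.5]
    - [0,0,0,0,1]
    - [0,0,0,0,1]
    - [0,0,0,0,1]
    - [0,0,0,0,1]
    - [0,0,0,0,1]
    - [0,0,0,0,1]
    - [0,0,0,0,1]
  grip_force: 30

```text
time: 23.1
tool_pos: [0.4869, -0.111, 0.0608]
ee_rot: [0.595, 3.084, 0.001]
force: [0.2, 5.8, 2.7]
width: 0.0218
```

>>> servo_tool:
  motion:
    - [-0.06,0,0,0,1]
    - [-0.12,0,0,0,1]
    - [-0.15,0,0,0,1]
    - [-0.15,0,0,0,1]
    - [-0.15,0,0,0,1]
    - [-0.13,0,0,0,1]
    - [-0.1,0,0,0,1]
    - [-0.08,0,0,0,1]
    - [-0.06,0,0,0,1]
    - [-0.04,0,0,0,1]
    - [0,0,0,0,1]
    - [0,0,0,0,1]

```text
time: 24.3
tool_pos: [0.5363, -0.1309, 0.0609]
ee_rot: [0.595, 3.081, 0.001]
force: [7.4, 4.0, -0.4]
width: 0.0215
```

```bash
python3 - <<'E'
from h import *
plan([.5613,-.1408,.0606],158.15)
im=snap('wrist','wrist14.png');im=snap('side','side14.png')
cv2.imwrite('pics/s14z.png',cv2.resize(cv2.cvtColor(im[160:310,170:340],cv2.COLOR_RGB2BGR),None,fx=3.8,fy=3.8,interpolation=cv2.INTER_CUBIC))
E
```

```text
t 24.3 pos [ 0.5363 -0.1309  0.0609] xang 158.15 tilt [ 0.004 -0.    -1.   ] w 0.0215 F [ 7.4  4.  -0.4]
turn units 0.0
shift units [-0.538  0.001  0.005]
```

View pics/wrist14.png

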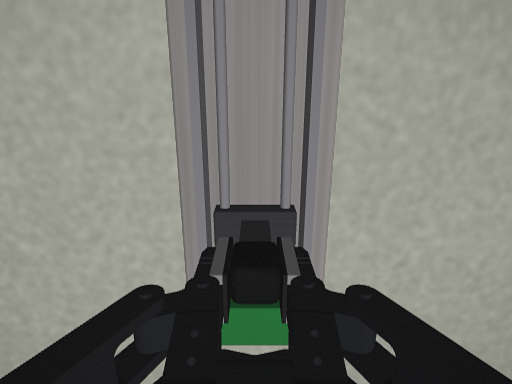

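View pics/s14z.png

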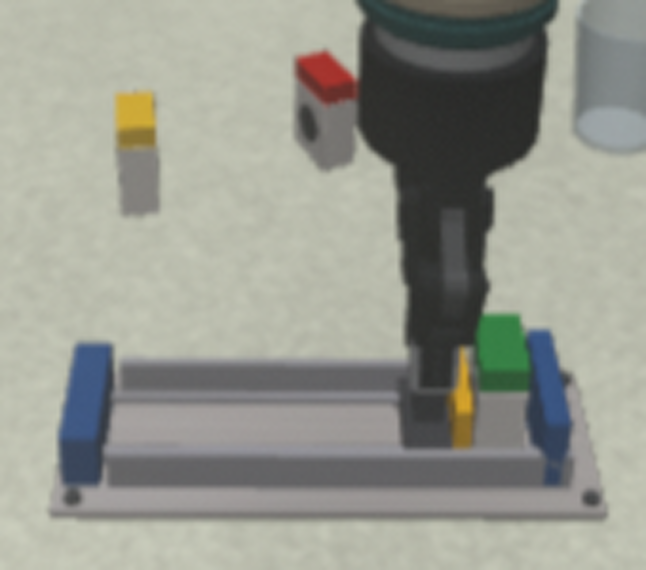

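Travel is about 0.027, with the plate just at the cassette. I ease forward 5 mm more, let go so that the spring closes it, and rise.

>>> servo_tool:
  motion:
    - [-0.03,0,0,0,1]
    - [-0.04,0,0,0,1]
    - [-0.03,0,0,0,1]
    - [0,0,0,0,1]
    - [0,0,0,0,-1]
    - [0,0,0,0,-1]
    - [0,0,0,0,-1]
    - [0,0,0,0,-1]
    - [0,0,0,0,-1]
    - [0,0,0,0,-1]
    - [0,0,0,0,-1]
    - [0,0,0,0,-1]

```text
time: 25.6
tool_pos: [0.5396, -0.1327, 0.0606]
ee_rot: [0.595, 3.085, 0.0]
force: [-0.9, -0.5, 0.3]
width: 0.0855
```

>>> servo_tool:
  motion:
    - [0,0,-0.2,0,-1]
    - [0,0,-0.4,0,-1]
    - [0,0,-0.5,0,-1]
    - [0,0,-0.6,0,-1]
    - [0,0,-0.6,0,-1]
    - [0,0,-0.6,0,-1]
    - [0,0,-0.5,0,-1]
    - [0,0,-0.4,0,-1]
    - [0,0,0,0,-1]
    - [0,0,0,0,-1]

```text
time: 26.6
tool_pos: [0.5395, -0.1326, 0.2505]
ee_rot: [0.595, 3.084, 0.0]
force: [0.2, -0.7, -0.8]
width: 0.0856
```

```bash
python3 - <<'E'
from h import *
plan([.5613,-.1408,.0606],158.15)
w=snap('wrist','wrist15.png');im=snap('side','side15.png')
cv2.imwrite('pics/s15z.png',cv2.resize(cv2.cvtColor(im[160:310,170:340],cv2.COLOR_RGB2BGR),None,fx=3.8,fy=3.8,interpolation=cv2.INTER_CUBIC))
E
```

```text
t 26.6 pos [ 0.5395 -0.1326  0.2505] xang 158.15 tilt [ 0. -0. -1.] w 0.0856 F [ 0.2 -0.7 -0.8]
turn units -0.0
shift units [-0.465  0.01   3.797]
```

View pics/wrist15.png

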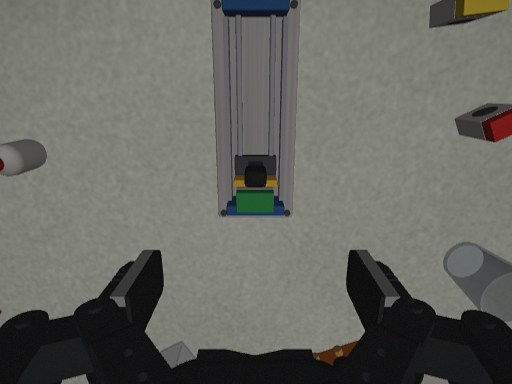

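View pics/s15z.png

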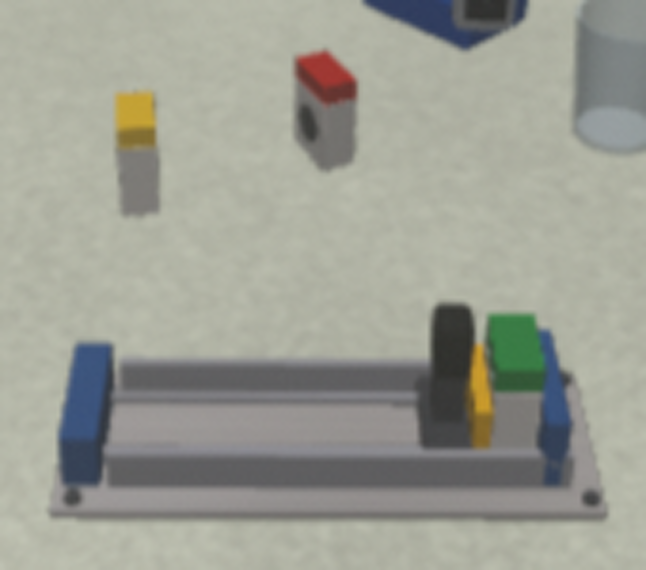

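The follower is closed on the upright cassette, which is against the stop. I check travel and squareness numerically.

```bash
python3 - <<'E'
from h import *
E=calibration('wrist')['extrinsics'];im=read_camera('wrist')
cv2.imwrite('pics/w16z.png',cv2.resize(cv2.cvtColor(im[145:225,205:305],cv2.COLOR_RGB2BGR),None,fx=7,fy=7,interpolation=cv2.INTER_CUBIC))
m,o=blobs(im,'green',(205,145,305,225))
for a,r,bb in o: print(a,r,bb)
c=np.array([.4949,-.1149]);y=np.radians(-21.85);u=np.array([np.cos(y),np.sin(y)])
m,o=blobs(im,'yellow',(205,145,305,225))
for a,r,bb in o: print('y',a,r,bb)
E
```

```text
778.0 ((254.5, 202.0), (22.0, 37.0), 90.0) (236, 191, 38, 23)
y 90.0 ((271.0, 182.0), (10.0, 10.0), 90.0) (266, 177, 11, 11)
y 77.0 ((239.5, 182.0), (10.0, 11.0), 90.0) (234, 177, 12, 11)
```

View pics/w16z.png

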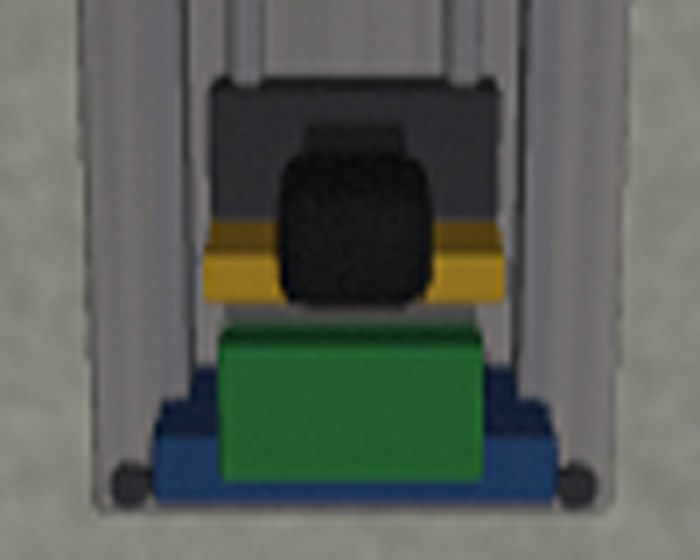

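```bash
python3 - <<'E'
from h import *
E=calibration('wrist')['extrinsics'];y=np.radians(-21.85);u=np.array([np.cos(y),np.sin(y)])
p=plane('wrist',(255,188.1),.044,E);s=plane('wrist',(255,207.4),.046,E);print('gap plate-stop mm',(s-p)[:2]@u*1e3)
g=plane('wrist',(255,145+482/7),.066,E);b=plane('wrist',(255,145+342/7),.066,E);print('cassette front to stop',(s-g)[:2]@u*1e3,'thick',(g-b)[:2]@u*1e3)
manip.sign_off(); print(manip.get_obs()['time'])
E
```

```text
gap plate-stop mm 21.927433979268468
cassette front to stop 0.05454694421748478 thick 22.210530660810985
the job is handed in; nothing more can be done
the job is handed in; nothing more can be done
```

The green-topped cassette is loaded: it stands upright on the track floor, held against the front stop by the closed follower. I handed the job in at about 26.7 s; the sign-off gives no verdict.

- **Follower open:** I pulled the knob back about 79 mm and let go. The follower stayed open.
- **Cassette in:** I set the cassette on the track floor a few millimetres short of the stop, broad faces towards the stop and the follower.
- **Follower closed:** I brought the knob forward to about 0.023 m of travel and let go. The spring closed it the rest of the way.
- **Let go:** The gripper ended fully open, with the tool about 0.25 m above the bench and near-zero force.

**Last checks:** In the wrist view, the gap between the plate and the stop is 21.9 mm, against a 22 mm cassette. The gap between the cassette's front face and the stop is about 0.1 mm. Both pictures show the cassette upright and square. The red and yellow cassettes did not appear to move.

**Disagreements:** The top and wrist cameras differed by about 2 mm on where the track lies. The knob and stop came out 2–4 mm off the positions computed from the base holes. One triangulation of the base holes from the top and wrist views was wrong because I mixed up left and right, so I discarded it.

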